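# Hold the scraps caddy open, then let its lid down softly

## Robot

A 6-joint arm with a two-finger parallel gripper is mounted at the origin on a cart in front of the work surface, level with it; the furniture and walls round the work are solid. World frame = base frame: x ahead of the robot, y to its left, z up, the work surface at z = 0. Lengths are in m, angles in rad, forces in N, time in s.
With the tool pointing down it reaches from about 0.35 to 0.775 m from the base axis. Payload 5.5 kg.
Tool frame: the origin (TCP) lies on the front face of the gripper's body, between the roots of the fingers; the fingertips stand 73 mm ahead of it and the grasp point (between the pads) lies 54 mm ahead of it; z points along the fingers, y is the line along which they close (so a half turn about z gives the same grasp; the last joint's range is limited). The gripper opens to 85 mm and grips with 20 to 120 N. Pads are 22 mm wide; open, the fingers measure 114 mm over their backs; the gripper's body (76 mm by 85 mm) begins 54 mm behind the grasp point. The pads swing forward as they close: fully open they stand 13 mm farther back than shut.
Start: joints at [-1.408, 0.313, 0.046, 1.304, 0, 1.431], TCP at [0.171, -0.549, 0.304] pointing down, gripper open.
Joint ranges: [-2.76, 2.76], [-0.86, 1.69], [-1.03, 1.26], [-2.2, 2.34], [-1.47, 1.5], [-3.14, 3.14]. Speed limits (rad/s): [2.57, 2.57, 3.14, 3.14, 3.14, 3.14].

## Interface

Orientations are given as a unit quaternion [x, y, z, w].
In Python, from cell import arm gives the robot as it stands. Calls block until the motion is done:
- arm.reach(position, orientation): joint-space move of the TCP to a pose.
- arm.move_straight(position, rotation=None, speed=0.15, until_force=None): straight line of the TCP; rotation=None keeps the orientation; speed is the mean speed in m/s. With until_force (N) it stops when the force on the tool has changed by that much, and returns True; else False.
- arm.movej(angles): joint-space move.
- arm.ungrasp() and arm.grab(squeeze=None): open the fingers fully, or close them until they stop; squeeze is the grip in N (None keeps the last).
- arm.dwell(seconds).
- arm.solve_ik(position, orientation): joint angles nearest the present ones, or None.
- arm.grab_frame(name): name is "scene" or "top" or "wrist"; returns (picture, depth): 384x512x3 uint8, red, green, blue; 384x512 float32, m along the optical axis (not along the pixel's ray), 0 where there is no reading.
- arm.camera_model(name): a dict with "fx", "fy", "cx", "cy" (pixels), "world_to_cam" (4x4, takes a point from world to camera coordinates). Camera axes: x right, y down, z forward; pixel columns grow to the right and rows downward; lengths in m; the calibration is good to about 2 mm. A picture is of the moment at which its call begins: read the wrist's pose just before it. camera_model takes no time and is no camera call; for the wrist camera it gives the pose at the moment of the call.
A pose or a line that the arm cannot do raises arm.IKError and nothing moves.
- arm.sign_off(): hands the job in; it is judged then, once.
Trained networks look in the newest picture that a camera, given by its name, has taken for a name from the list of things; names that differ only in an ending like _2 or _b are one class to them, and where a whole thing is asked for, a point or a joint stands for the part that bears it (a point fixed in the world has none). Each returns a list of dicts, best first, with "score" (0 to 1); they miss things now and then, are a little off and sometimes report something else, mostly with a low value. They report only what shows in the picture. A call takes as long as a camera call.
- arm.search_frame(name, camera): "bbox" ([left, top, right, bottom] in pixels, round what is visible of it).
- arm.trace(name, camera): "pixels" (384x512 bool, what is visible of it) and "bbox" ([left, top, right, bottom] in pixels, round what is visible of it).
- arm.landmark_of(name, camera): "position" ([column, row] in pixels: a listed point, or the origin of a listed thing).
Readings, each from a call of its own:
- arm.current_clock(): time.
- arm.current_joint_pos(): joint angles.
- arm.current_qd(): joint speeds.
- arm.current_joint_efforts(): joint torques, N m.
- arm.current_ee_pos(): TCP position.
- arm.current_tool_rot(): TCP orientation.
- arm.current_wrist_force(): force on the tool from outside, world axes, zero at the start.
- arm.current_wrist_torque(): the same for the moment, N m.
- arm.current_opening(): finger opening in m.
- arm.current_grip_force(): force on a finger pad.
Only numpy, scipy, OpenCV 4.12 (cv2) and the standard library are available. Lean on these libraries where they do the work, as an engineer would, in place of code of your own. Each camera call takes 0.05 s, during which the arm holds its last target. There are 200 camera calls.

## Task

Hold the wide scraps caddy open for me while I drop some peelings in: press its pedal all the way down with a fingertip, keep the lid fully up for three seconds, then ease the pedal up slowly so that the lid comes down gently, without a slam, until it is shut. Work only through the pedal and do not touch either lid. Leave the narrow caddy shut and everything else on the worktop where it stands; nothing is to be gripped or lifted.

Things in the scene. Friction and masses are not known exactly. Their poses are not given: they have to be found in the camera images.
- wide_caddy: the wide scraps caddy, the one to be opened: brushed-steel box with black rim, 240 mm wide (its y), 150 deep (its x), lid top at 177 mm; fixed to the worktop. Origin: centre of its underside; x points to its back, so its pedal sticks out at -x, towards the robot. The caddies differ only in width, may stand either way round, each turned a little.
- wide_tread (a point): middle of the top face of the wide caddy's pedal, where it is pressed: a flat black rubber tread, 54 mm across (y), 34 deep (x), on a steel bar. At rest 173 mm in front of the caddy's origin (its -x), 98 mm clear of its front face, 75 mm above the worktop; fully down 31 mm above it, leaning 0.4 rad. Moves with the pedal.
- wide_pedal (a joint): angle of the wide caddy's pedal, rad: 0 at rest (level), 0.4 fully down at its stop. It turns about a level axis along the caddy's y, 61 mm in front of the caddy's origin and 75 mm above the worktop, 112 mm from the tread's middle. Lid angle = 3 x pedal angle. About 4 to 8 N on the tread start it, 1.5 to 4 N hold it down.
- wide_lid (a joint): angle of the wide caddy's lid, rad: 0 shut, 1.2 with the pedal fully down. Hinged at the rear top edge; its front edge swings up and back, away from the pedal. Only the pedal holds it up: let go, it drops at about 2 rad/s or more and slams; under a finger rising slowly (below 30 mm/s) the pedal follows the finger and the lid comes down softly.
- wide_cover: the steel lid plate of the wide caddy, 168 mm deep, 252 mm wide; origin under the middle of the plate, its hinge line 80 mm behind (+x). Not to be touched.
- narrow_caddy: the narrow scraps caddy, the one to be left shut: brushed-steel box with black rim, 140 mm wide (its y), 150 deep (its x), lid top at 177 mm; fixed to the worktop. Origin: centre of its underside; x points to its back, so its pedal sticks out at -x, towards the robot. The caddies differ only in width, may stand either way round, each turned a little.
- narrow_tread (a point): middle of the top face of the narrow caddy's pedal, where it is pressed: a flat black rubber tread, 54 mm across (y), 34 deep (x), on a steel bar. At rest 173 mm in front of the caddy's origin (its -x), 98 mm clear of its front face, 75 mm above the worktop; fully down 31 mm above it, leaning 0.4 rad. Moves with the pedal.
- narrow_pedal (a joint): angle of the narrow caddy's pedal, rad: 0 at rest (level), 0.4 fully down at its stop. It turns about a level axis along the caddy's y, 61 mm in front of the caddy's origin and 75 mm above the worktop, 112 mm from the tread's middle. Lid angle = 3 x pedal angle. About 4 to 8 N on the tread start it, 1.5 to 4 N hold it down.
- narrow_lid (a joint): angle of the narrow caddy's lid, rad: 0 shut, 1.2 with the pedal fully down. Hinged at the rear top edge; its front edge swings up and back, away from the pedal. Only the pedal holds it up: let go, it drops at about 2 rad/s or more and slams; under a finger rising slowly (below 30 mm/s) the pedal follows the finger and the lid comes down softly.
- narrow_cover: the steel lid plate of the narrow caddy, 168 mm deep, 152 mm wide; origin under the middle of the plate, its hinge line 80 mm behind (+x). Not to be touched.
- beaker0: white beaker with blue streaks, 74 mm wide, 66 tall, between the two pedals; loose, not part of the job. Origin: centre of its underside.
- mill_1: small white salt shaker with grey cap, 44 mm wide, 90 tall, behind the beaker, between the two caddies; loose, not part of the job. Origin: centre of its underside.
- spice_small: small clear spice jar with white cap, 47 mm wide, 98 tall, near the front edge on the right; loose, not part of the job. Origin: centre of its underside.
- salt_bowl: small wooden bowl of salt, 71 mm wide, 23 tall, near the front edge on the left; loose, not part of the job. Origin: centre of its underside.
- pepper_mill: wooden pepper mill, 58 mm wide, 200 tall, at the right edge; loose, not part of the job. Origin: centre of its underside.
- cup_a: white cup with handle, 76 mm wide, 62 tall, at the right edge; loose, not part of the job. Origin: centre of its underside.

How it is judged:
On the way, in this order (a step that is already met when the one before it is completed fails the run):
1. the lid of the wide caddy is held fully up (at least 1.05 rad) for 2.7 s without a break (value of joint wide_lid above 1.05 rad), for 2.7 s.
2. the lid of the wide caddy is shut again (value of joint wide_lid below 0.03 rad), for 0.3 s.
At the end, for the whole second after the job is handed in: Both lids are shut (within 0.03 rad) and every loose thing stands within 30 mm of where it stood (value of joint each of wide_lid, narrow_lid below 0.03 rad and distance of each of beaker0, mill_1, spice_small, salt_bowl, pepper_mill, cup_a from where it was at the start of the episode below 0.03 m); the robot touches nothing.
It fails at once if the lid of the wide caddy drops: below 0.6 rad it closes faster than 1.2 rad/s (value of joint wide_lid below 0.6 rad and velocity of joint wide_lid below -1.2 rad/s).
It fails at once if the robot touches the lid of either caddy (contact force between any of the fingers, the arm and wide_cover above 1 N or contact force between any of the fingers, the arm and narrow_cover above 1 N).
It fails at once if the narrow caddy is opened (lid beyond 0.15 rad) (value of joint narrow_lid above 0.15 rad).
It fails at once if another thing on the worktop is pushed more than 30 mm from its place (distance of any of beaker0, mill_1, spice_small, salt_bowl, pepper_mill, cup_a from where it was at the start of the episode above 0.03 m).
It fails at once if another thing on the worktop is lifted (15 mm) or knocked over (tilted 0.5 rad) (height (world z) of any of beaker0, mill_1, spice_small, salt_bowl, pepper_mill, cup_a above 0.015 m or angle between any of beaker0, mill_1, spice_small, salt_bowl, pepper_mill, cup_a's own z axis and vertical above 0.5 rad).
It also fails if it takes over 45 s, if anything falls off the work surface, if the arm or the gripper's body presses on something with over 40 N, if the wrist force passes 120 N, or if a joint passes its speed limit or range.

## Working session

There is one attempt and no reset: what is moved stays moved. The work goes in short steps, each a Python script; the robot and the scene stay as the last script left them, time stands still between calls to the robot, and variables do not carry over. Pictures are saved under pics/ and viewed, at most 10 in all, crops included, and the job is handed in when it is done.

```bash
mkdir -p pics
cat > h.py <<'E'
import numpy as np, cv2
from cell import arm
def world(cam,u,v,d):
    m=arm.camera_model(cam); p=np.array([(u-m["cx"])/m["fx"]*d,(v-m["cy"])/m["fy"]*d,d,1])
    return (np.linalg.inv(m["world_to_cam"])@p)[:3]
def atz(cam,u,v,z):
    a=world(cam,u,v,0); b=world(cam,u,v,1); t=(z-a[2])/(b[2]-a[2]); return a+t*(b-a)
def cloud(cam,dep,mask):
    v,u=np.nonzero(mask&(dep>0)); m=arm.camera_model(cam); d=dep[v,u]
    P=np.stack([(u-m["cx"])/m["fx"]*d,(v-m["cy"])/m["fy"]*d,d,np.ones_like(d)])
    return (np.linalg.inv(m["world_to_cam"])@P)[:3].T
E
python3 - <<'E'
from h import *
np.set_printoptions(precision=3,suppress=True)
ims=[]
for c in("scene","top"):
    p,d=arm.grab_frame(c); ims.append(p)
    for n in("wide_tread","narrow_tread","wide_cover","narrow_cover","beaker0"):
        for r in arm.trace(n,c)[:2]:
            P=cloud(c,d,r["pixels"]); 
            print(c,n,round(r["score"],2),np.round(r["bbox"]),np.median(P,0) if len(P) else None)
        if "tread" in n:
            for r in arm.landmark_of(n,c)[:2]: print("  lm",r["score"],r["position"],atz(c,*r["position"],.075))
cv2.imwrite("pics/a.png",cv2.resize(np.vstack(ims)[:,:,::-1],(400,600)))
cv2.imwrite("pics/top.png",ims[1][:,:,::-1])
cv2.imwrite("pics/scene.png",ims[0][:,:,::-1])
E
```

```text
scene wide_tread 0.42 [182. 220. 221. 238.] [0.511 0.181 0.073]
  lm 0.64 [295.0, 198.3] [ 0.436 -0.132  0.075]
scene narrow_tread 0.61 [183. 220. 215. 240.] [0.511 0.182 0.072]
  lm 0.52 [251.5, 155.2] [ 0.731 -0.193  0.075]
scene wide_cover 0.75 [211. 134. 298. 180.] [ 0.592 -0.088  0.18 ]
scene narrow_cover 0.94 [126. 168. 198. 208.] [0.649 0.227 0.179]
scene beaker0 0.75 [248. 224. 277. 260.] [0.375 0.056 0.039]
top wide_tread 0.7 [344. 146. 376. 179.] [ 0.64  -0.409  0.14 ]
top wide_tread 0.58 [269. 205. 285. 243.] [ 0.455 -0.135  0.073]
  lm 0.93 [279.7, 230.4] [ 0.438 -0.154  0.075]
top narrow_tread 0.77 [167. 192. 187. 226.] [0.517 0.179 0.073]
  lm 0.7 [178.5, 217.8] [0.486 0.167 0.075]
top wide_cover 0.58 [223. 141. 313. 207.] [ 0.606 -0.109  0.18 ]
top narrow_cover 0.73 [127. 127. 189. 189.] [0.659 0.214 0.18 ]
top beaker0 0.57 [202. 241. 228. 264.] [0.376 0.058 0.007]
```

View pics/top.png

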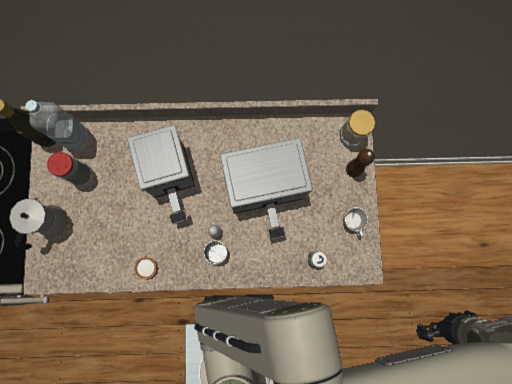

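View pics/scene.png

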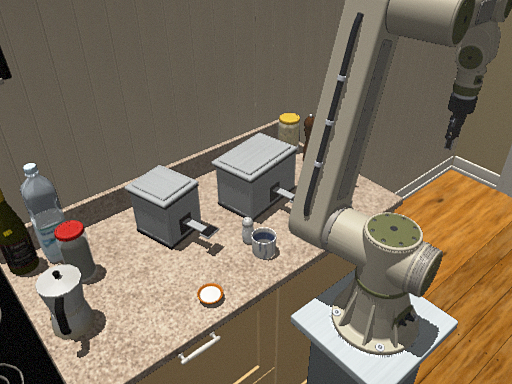

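```bash
cat > fit.py <<'E'
from h import *
np.set_printoptions(precision=3,suppress=True)
def fit(c,box):
    p,d=arm.grab_frame(c); M=np.zeros(d.shape,bool); M[box[1]:box[3],box[0]:box[2]]=1
    P=cloud(c,d,M)
    L=P[(P[:,2]>.172)&(P[:,2]<.188)]; (cx,cy),s,a=cv2.minAreaRect((L[:,:2]*1000).astype(np.float32))
    a=np.deg2rad(a)
    while a>np.pi/4: a-=np.pi/2
    while a<-np.pi/4: a+=np.pi/2
    ctr=np.array([cx,cy])/1000; ax=np.array([np.cos(a),np.sin(a)])
    T=P[(P[:,2]>.068)&(P[:,2]<.08)]
    q=(T[:,:2]-ctr)@np.array([ax,[-ax[1],ax[0]]]).T   # caddy frame about cover centre
    T=q[(abs(q[:,1])<.04)&(q[:,0]<-.09)&(q[:,0]>-.22)]
    print(c,len(L),"centre",ctr,"size",s,"yaw",a,"tread pred",ctr-.168*ax,"tread pts",T.min(0) if len(T) else 0,T.max(0) if len(T) else 0,len(T))
    return p
fit("top",[212,130,322,255]); fit("top",[120,115,200,235]); fit("scene",[207,125,305,215])
E
python3 fit.py
```

```text
top 4257 centre [ 0.609 -0.11 ] size (167.6495819091797, 251.42153930664062) yaw 0.18258101465840923 tread pred [ 0.444 -0.141] tread pts [-0.196 -0.027] [-0.09   0.027] 336
top 2470 centre [0.664 0.214] size (167.8122100830078, 151.32052612304688) yaw 0.2597844068288819 tread pred [0.502 0.171] tread pts [-0.197 -0.026] [-0.09   0.028] 330
scene 1884 centre [ 0.697 -0.093] size (348.337646484375, 251.9697723388672) yaw 0.16822324743151953 tread pred [ 0.532 -0.122] tread pts [-0.22  -0.038] [-0.168  0.038] 103
```

```bash
cat >> h.py <<'E'
from scipy.spatial.transform import Rotation as Ro
yaw=.1826; AX=np.array([np.cos(yaw),np.sin(yaw),0]); CTR=np.array([.609,-.110,0])
PIV=CTR-.066*AX+[0,0,.075]; TIP=.073
def tcp(th,lift=0,back=0.):   # TCP with fingertip at tread middle for pedal angle th
    return PIV-AX*(.112+back)*np.cos(th)+np.array([0,0,-(.112+back)*np.sin(th)+TIP+lift])
def down(s=1):
    y=s*np.array([-AX[1],AX[0],0]); z=np.array([0,0,-1.]); return Ro.from_matrix(np.c_[np.cross(y,z),y,z]).as_quat()
E
python3 - <<'E'
from h import *
np.set_printoptions(precision=3,suppress=True)
arm.grab()
P=tcp(0,.12)
for s in(1,-1):
    print(s,arm.solve_ik(P,down(s)))
qs=[(s,arm.solve_ik(P,down(s))) for s in(1,-1)]
s=min((x for x in qs if x[1] is not None),key=lambda x:abs(x[1][5]))[0]
print(s,P); arm.reach(P,down(s)); arm.move_straight(tcp(0,.05))
p,d=arm.grab_frame("wrist"); cv2.imwrite("pics/w1.png",p[:,:,::-1])
for r in arm.landmark_of("wide_tread","wrist"): print(r["score"],r["position"],atz("wrist",*r["position"],.075))
c=cloud("wrist",d,np.ones(d.shape,bool)); ctr=tcp(0)[:2]
q=(c[:,:2]-ctr)@np.array([AX[:2],[-AX[1],AX[0]]]).T
m=(abs(c[:,2]-.075)<.006)&(abs(q[:,1])<.06)&(abs(q[:,0])<.1)
if m.sum(): print(m.sum(),q[m].min(0),q[m].max(0),np.median(c[m,2]))
print(arm.current_ee_pos(),arm.current_wrist_force(),arm.current_clock())
E
```

```text
1 [-0.493  0.101 -0.311  1.159  0.    -0.676]
-1 [-0.493  0.101 -0.311  1.159  0.     2.466]
1 [ 0.434 -0.142  0.268]
0.88 [255.3, 216.1] [ 0.435 -0.144  0.075]
3914 [-0.019 -0.027] [0.094 0.027] 0.07659315159404267
[ 0.435 -0.143  0.199] [-0.465 -0.263  0.56 ] 4.2583
```

View pics/w1.png

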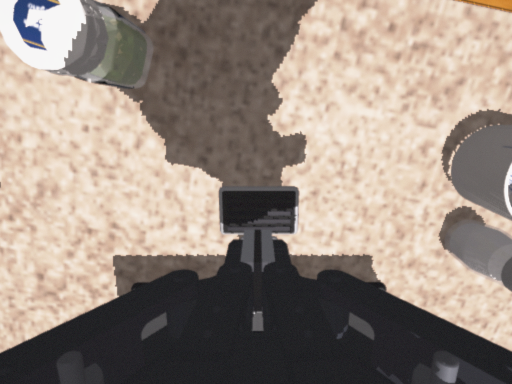

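The wrist picture shows the wide tread at about (258,210), centred under the fingers, matching the estimate to 2 mm. Pressing.

Run:
```python
from h import *
np.set_printoptions(precision=3,suppress=True)
hit=arm.move_straight(tcp(0,-.004),speed=.04,until_force=2); print(hit,arm.current_ee_pos(),arm.current_wrist_force())
arm.move_straight(tcp(.2,.002),speed=.05); print(arm.current_wrist_force())
hit=arm.move_straight(tcp(.4,-.006),speed=.04,until_force=20)
print(hit,arm.current_ee_pos()-tcp(.4),arm.current_wrist_force(),arm.current_clock())
p,d=arm.grab_frame("scene"); cv2.imwrite("pics/s2.png",p[60:300,100:420,::-1])
c="top";p,d=arm.grab_frame(c); cv2.imwrite("pics/t2.png",p[100:280,100:400,::-1])
```

```text
True [ 0.434 -0.142  0.147] [-0.006  0.288  7.635]
[-3.209  0.279  4.385]
True [-0.001 -0.     0.002] [-4.95   1.052 17.425] 6.5417
```

View pics/s2.png

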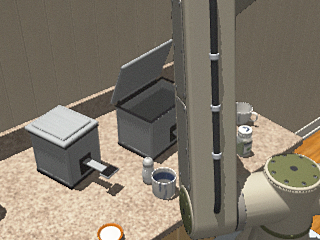

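The picture shows the wide lid raised at about (145,75) in the crop with the narrow one shut; the force rise puts the pedal at its stop. I'll confirm the angle, hold, then ease up.

```bash
cat > ang.py <<'E'
from h import *
def ang():
    p,d=arm.grab_frame("scene"); M=np.zeros(d.shape,bool); M[90:230,190:275]=1
    c=cloud("scene",d,M); q=(c-CTR)@np.array([AX,[-AX[1],AX[0],0],[0,0,1]]).T
    q=q[(abs(q[:,1])<.12)&(q[:,2]>.20)&(q[:,0]>-.1)&(q[:,0]<.15)]
    if len(q)<50: return len(q)
    n=np.linalg.svd(q-q.mean(0),full_matrices=False)[2][2]; return np.arctan2(abs(n[0]),abs(n[2])),len(q)
E
python3 - <<'E'
from ang import *
print(ang(),arm.current_wrist_force()); arm.dwell(3.0); print(ang(),arm.current_wrist_force(),arm.current_clock())
arm.move_straight(tcp(.2,.005),speed=.012); print(ang(),arm.current_wrist_force())
arm.move_straight(tcp(0,.003),speed=.010); print(ang(),arm.current_wrist_force())
arm.move_straight(tcp(0,.012),speed=.01); arm.move_straight(tcp(0,.10),speed=.08); arm.dwell(.5)
print(ang(),arm.current_wrist_force(),arm.current_clock())
p,d=arm.grab_frame("scene"); cv2.imwrite("pics/s3.png",p[60:300,100:420,::-1])
for n in("beaker0","mill_1"):
    for r in arm.trace(n,"scene")[:1]: print(n,np.median(cloud("scene",d,r["pixels"]),0))
E
python3 fit.py
```

```text
(np.float64(1.2284593883395039), 1193) [-4.11893256  1.98295057 14.96424472]
(np.float64(1.2287887382866054), 1179) [-5.06874549  0.55881896 15.61801095] 9.7417
(np.float64(0.4016850692208184), 678) [-5.91012715 -0.87391973  5.39717275]
0 [-0.50924271  0.63573984 -0.25526168]
0 [ 0.47347939 -0.6885231  -0.82133435] 17.2167
beaker0 [0.37343437 0.05764212 0.03809012]
mill_1 [0.43554368 0.06979238 0.05771267]
top 4001 centre [ 0.609 -0.11 ] size (167.20343017578125, 251.4325408935547) yaw 0.18702231847406392 tread pred [ 0.444 -0.142] tread pts [-0.107  0.001] [-0.09   0.013] 17
top 2474 centre [0.664 0.214] size (167.70394897460938, 151.6763153076172) yaw 0.2534949357957394 tread pred [0.501 0.172] tread pts [-0.196 -0.027] [-0.09   0.027] 335
scene 1734 centre [ 0.655 -0.108] size (240.3047637939453, 359.8368225097656) yaw -0.5488577266942372 tread pred [ 0.512 -0.021] tread pts [-0.183 -0.039] [-0.133  0.039] 67
```

View pics/s3.png

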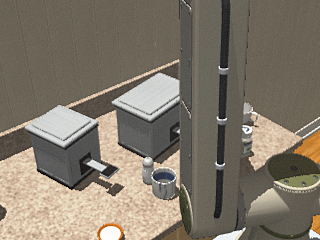

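The picture shows both lids down, at about (65,125) and (150,95) in the crop, and the beaker and shaker unmoved. I'll check the wide lid's tilt, then hand in.

Run:
```python
from h import *
p,d=arm.grab_frame("top"); t=[]
for b,C,y in(([212,130,322,215],CTR,yaw),([120,115,200,200],np.array([.664,.214,0]),.257)):
    M=np.zeros(d.shape,bool); M[b[1]:b[3],b[0]:b[2]]=1; c=cloud("top",d,M)
    a=np.array([np.cos(y),np.sin(y),0]); q=(c-C)@np.array([a,[-a[1],a[0],0],[0,0,1]]).T
    q=q[(abs(q[:,0])<.07)&(abs(q[:,1])<.06)&(abs(q[:,2]-.18)<.02)]
    s=np.polyfit(q[:,0],q[:,2],1); t.append(s[0]); print(s,len(q))
if abs(t[0]-t[1])<.02 and abs(t[0])<.025: print(arm.sign_off())
```

```text
[0.00025603 0.1812508 ] 1746
[0.00391441 0.1807771 ] 1820
the job is handed in; nothing more can be done
None
```

The wide caddy's lid was held fully up (about 1.2 rad) for just over 3 s, then eased down gently until shut. The narrow caddy stayed shut, nothing else on the worktop was touched, and the job is handed in.

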